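Clamp a tube carrier on the platform shaker with its draw latch

ROBOT

A 6-joint arm with a two-finger parallel gripper is mounted at the origin on a cart in front of the work surface, level with it; the furniture and walls round the work are solid. World frame = base frame: x ahead of the robot, y to its left, z up, the work surface at z = 0. Lengths are in m, angles in rad, forces in N, time in s.
With the tool pointing down it reaches from about 0.4 to 0.825 m from the base axis. Payload 7 kg.
Tool frame: the origin (TCP) lies at the very end of the fingers, on their centre line; the grasp point (between the pads) lies 19 mm behind it; z points along the fingers, y is the line along which they close (so a half turn about z gives the same grasp; the last joint's range is limited). The gripper opens to 88 mm and grips with 3 to 60 N. Pads are 19 mm wide; open, the fingers measure 130 mm over their backs; the gripper's body (78 mm by 193 mm) begins 47 mm behind the grasp point.
Start: joints at [-1.003, 0.359, 0.012, 0, -1.224, -0.288], TCP at [0.186, -0.649, 0.227] pointing down, gripper open.
Joint ranges: [-3.07, 3.07], [-1.43, 2.12], [-1.02, 1.25], [-3.03, 1.67], [-3.05, -0], [-3.03, 3.03]. Speed limits (rad/s): [2.39, 2.39, 3.01, 3.14, 3.14, 3.14].

INTERFACE

Orientations are given as [roll, pitch, yaw] about the fixed x, y, z axes, in that order (R = Rz(yaw) Ry(pitch) Rx(roll)).
In Python, from station import arm, grab_frame gives the robot as it stands.
- The arm moves only by the tool jog_arm, never from a script. Its argument "deltas" is a list that holds one entry, the list of rows, each a list of 4 numbers: the shift along the tool's x, y, z in units of 60 mm (1.0 is 60 mm), then the turn about the tool's z in units of 5 degrees (1.0 is 5 degrees). A call has 1 to 8 rows; each row is the pose to reach, as a shift and turn from the pose commanded when the call began, along the tool's axes at that moment; what a row does not reach only later rows make up. A row lasts 1/8 s, in which the tool goes at most 62.5 mm and 10.7 degrees, less where a joint would pass 70% of its speed; a pose out of reach is approached as far as the arm can. A call with a gripper value outside its range is refused whole. "grip" is the finger opening in mm, from 0 to 87.6, set as the call begins (left out, the last holds). The fingers move at their own pace and stop on an object; "squeeze" is the grip in N (left out, the last holds). Time passes only in rows, so rows that repeat a pose let the fingers close. It gives the time, the measured TCP pose, the force, the opening and the grip force at its end, in the units of the state.
- arm.get_state(): the state, without advancing time (a new reading comes with each control period).
- grab_frame(name): name is "side" or "top" or "wrist"; returns a dict with "img" (420x560x3 uint8, red, green, blue), "vfov" (degrees; the focal length in pixels is half the picture's height over the tangent of half this angle, whatever the lens; pixels are square), "cx", "cy" (the principal point, pixels), "xyz" and "rotation" of the camera in the world. Camera axes: x right, y down, z forward; pixel columns grow to the right and rows downward; lengths in m; the calibration is good to about 2 mm. A picture is of the moment at which its call begins. There is no depth.
- arm.job_done(): hands the job in; it is judged then, once.
The state is a dict: "t": time; "q": joint angles; "qd": joint speeds; "joint_efforts": joint torques, N m; "eef_pos": TCP position; "ee_rot": TCP orientation; "force": force on the tool from outside, world axes, zero at the start; "moment": the same for the moment, N m; "width": finger opening in m; "gripper_force": force on a finger pad.
Only numpy, scipy, OpenCV 4.12 (cv2) and the standard library are available. Lean on these libraries where they do the work, as an engineer would, in place of code of your own. Each camera call takes 0.05 s, during which the arm holds its last target. There are 200 camera calls.

TASK

Load the aluminium tube carrier onto the platform shaker and clamp it for the run: stand it by its handle flat on the platform between the side guides, strike end against the rubber bumpers. Then hook the latch's wire loop over the carrier's upturned strike lip and push the latch lever over, past its toggle point, until it lies shut by itself, with the carrier drawn firmly into the bumpers.

Things in the scene. Friction and masses are not known exactly. Their poses are not given: they have to be found in the camera images.
- shaker: White platform shaker, fixed on the cart, 226 x 156 mm, aluminium platform top 70 mm above the cart. Origin: middle of its underside; x lengthwise from the empty bay to the latch, z up. Side guides 12 mm high bound the bay (inner faces y = +-70.5 mm, x = -105 to -1 mm). The draw latch stands on the centre line, y = 0, between two bumpers
- bumper_1: one of the two rubber bumpers that stop the carrier at the latch side; origin: middle of its front face. 16 mm wide at the shaker's y = +60.5 mm (the other at -60.5), x = 5 mm, 14 to 48 mm above the platform; each yields 7.5 N per mm, up to 9 mm. Posts 50 mm high behind them reach x = 32 mm
- rack_bay (a point): point on the platform top (axes as the shaker) where the carrier's origin lies when it stands in the bay just touching the bumpers. Clamped, the carrier is drawn about 2 to 5 mm further along +x
- rack: Loose aluminium tube carrier, seven capped tubes fixed in it, 110 x 136 x 134 mm, 0.35 to 0.7 kg. Origin: middle of its underside; +x is its front (strike end), to face the latch; 2.5 mm play each side in the guides. Tube tops 98 mm up, at x < -2 mm; ahead an open floor 6 mm high, side walls 24 mm high, front corner blocks 50 mm high at y = +-53 to 68 mm
- rack_handle (a point): middle of the carrier's black handle bar, 126 mm above its base, 25 mm behind its origin; the bar runs along the carrier's y (130 mm), is 14 mm thick along x and 16 mm high: grasp from above across the 14 mm
- strike_seat (a point): on the carrier's steel strike (20 mm wide), axes as the carrier: where the crossbar's middle lies when hooked, 38 mm above the base, 15 mm behind the front. Ledge below it: 33.5 mm above the base, 11 to 42 mm behind the front; upturned lip in front: 5 to 11 mm behind the front, 47 mm high. Lay the crossbar over the lip onto the ledge; a pull to the latch then catches
- latch_lever (a joint): latch lever angle (rad): 0 shut (level, pointing to shaker +x), growing as it swings up and over towards the carrier, 1.57 upright, stop at 2.2. Has drag (0.06 N m), stays where left. With the loop hooked and the carrier at the bumpers it grows taut at about 1.2; toggle point about 0.35; below about 0.25 it pulls itself shut. Needs about 2 to 6 N at the grip
- lever_pivot (a point): the lever's hinge axis (along the shaker's y), 22 mm above the platform, 33 mm behind the bumpers' front faces
- lever_grip (a point): middle of the lever's black grip, 50 mm from the hinge axis; the grip spans 28 to 70 mm from the hinge, is 20 mm wide along the shaker's y and 11 mm thick; push it over with closed fingers (a pinch slips as it turns)
- latch_loop (a joint): angle of the wire loop on the lever (rad): 0 as when hooked and shut, negative swung back; at -3.35, as at the start, it rests on its stop, leaning back over the lever. It swings freely and falls by its weight, about a crank pin 18 mm from the lever's hinge axis, in a direction 0.67 rad below the lever's own
- loop_bar (a point): middle of the loop's crossbar, 64 mm from the crank pin, along the shaker's y: a free-turning steel roller 9 mm thick with flanged ends 13 mm in diameter, 54 mm over the ends, outside the two 6 mm legs. Gripped from above over its two ends, it turns on its pin as the loop swings. Drawn beyond the loop's reach, it swings the lever along

How it is judged:
On the way, in this order (a step that is already met when the one before it is completed fails the run):
1. the carrier stands flat on the platform between the guides, its front within 12 mm of the bumpers (y of rack in the frame of rack_bay between -0.004 and 0.004 m and z of rack in the frame of rack_bay between -0.004 and 0.004 m and angle between rack's own z axis and vertical below 0.05 rad and angle between the x axis of rack and the x axis of shaker, either way round below 0.06 rad and x of rack in the frame of rack_bay above -0.012 m), for 0.2 s.
2. the loop's crossbar lies behind the strike lip on the ledge, with the lever still open (x of loop_bar in the frame of strike_seat between -0.03 and 0.005 m and y of loop_bar in the frame of strike_seat between -0.008 and 0.008 m and z of loop_bar in the frame of strike_seat between -0.005 and 0.007 m and value of joint latch_lever above 0.5 rad), for 0.2 s.
At the end, for the whole second after the job is handed in: The latch lever lies shut (under 0.08 rad) by itself, the loop's crossbar is caught behind the strike lip (within 5 mm of its seat along the carrier), and the carrier stands flat and square between the guides (within 4 mm and 0.06 rad), drawn at least 1.5 mm into the rubber bumpers, at rest (value of joint latch_lever below 0.08 rad and x of loop_bar in the frame of strike_seat between -0.005 and 0.005 m and y of loop_bar in the frame of strike_seat between -0.008 and 0.008 m and z of loop_bar in the frame of strike_seat between -0.005 and 0.007 m and y of rack in the frame of rack_bay between -0.004 and 0.004 m and z of rack in the frame of rack_bay between -0.004 and 0.004 m and angle between rack's own z axis and vertical below 0.05 rad and angle between the x axis of rack and the x axis of shaker, either way round below 0.06 rad and x of rack in the frame of rack_bay above 0.0015 m and linear speed of rack below 0.01 m/s and velocity of joint latch_lever below 0.1 rad/s); the robot touches nothing.
It fails at once if the carrier is tipped by more than 0.6 rad (angle between rack's own z axis and vertical above 0.6 rad).
It fails at once if the carrier is dropped or thrown (moves faster than 1.2 m/s) (linear speed of rack above 1.2 m/s).
It also fails if it takes over 67 s, if anything falls off the work surface, if the arm or the gripper's body presses on something with over 40 N, if the wrist force passes 120 N, or if a joint passes its speed limit or range.

## Working session

There is one attempt and no reset: what is moved stays moved. The work goes in short steps, Python scripts to look and compute and a tool call to move; the robot and the scene stay as the last step left them, time stands still between calls to the robot, and variables do not carry over. Pictures are saved under pics/ and viewed, at most 10 in all, crops included, and the job is handed in when it is done.

Besides the shell and the picture viewer there is one more tool, called as a command line: name --argument value ..., lists and objects as JSON in quotes. jog_arm: Moves the arm, as the interface text tells. Its arguments: {"type":"object","properties":{"deltas":{"type":"array"},"grip":{"type":"number"},"squeeze":{"type":"number"}},"required":["deltas"]}

```bash
mkdir -p pics
cat > h.py <<'E'
import numpy as np, cv2
from station import arm, grab_frame
def snap(n,f):
    d=grab_frame(n); cv2.imwrite('pics/'+f+'.png',d['img'][:,:,::-1]); np.save('pics/'+f+'.npy',d,allow_pickle=True); return d
def load(f): return np.load('pics/'+f+'.npy',allow_pickle=True).item()
def K(d):
    f=d['img'].shape[0]/2/np.tan(np.radians(d['vfov'])/2); return f
def ray(d,u,v):
    r=np.array([(u-d['cx'])/K(d),(v-d['cy'])/K(d),1.]); return np.array(d['rotation'])@r
def atz(d,u,v,z):
    r=ray(d,u,v); o=np.array(d['xyz']); return o+r*(z-o[2])/r[2]
def proj(d,P):
    c=(np.atleast_2d(P)-np.array(d['xyz']))@np.array(d['rotation']); return np.c_[d['cx']+K(d)*c[:,0]/c[:,2],d['cy']+K(d)*c[:,1]/c[:,2]]
E
python3 - <<'E'
from h import *
for n in('top','side'):
    d=snap(n,n+'0'); print(n,d['vfov'],d['cx'],d['cy'],d['xyz'],np.round(d['rotation'],3).tolist())
a=load('top0')['img'];b=load('side0')['img']
for f,i in(('top',a),('side',b)): cv2.imwrite(f'pics/{f}0b.png',cv2.resize(i,(800,600))[:,:,::-1])
s=arm.get_state();print(s)
E
```

```text
top 45.813793706657066 276.01529789224827 215.17779141320796 [0.38866348 0.00287608 0.94182942] [-2.971, 0.032, -1.598]
side 48.40062039123923 275.02302878978264 206.59199381402155 [0.2548812  0.65710211 0.56576177] [-2.181, -0.013, -2.748]
{'t': 0.1, 'q': array([-1.00296188e+00,  3.59314982e-01,  1.11444603e-02, -3.16856040e-04,
       -1.22409300e+00, -2.88154640e-01]), 'qd': array([-0.00133698, -0.00135586,  0.00227067, -0.00043343,  0.0013771 ,
       -0.00076082]), 'joint_efforts': array([-2.95142898e-03, -5.84163702e+01,  2.93753368e+01,  7.01536596e+00,
        1.02256189e-02, -4.84033421e-05]), 'eef_pos': array([ 0.18622187, -0.64834516,  0.22571244]), 'ee_rot': array([ 3.14010129e+00, -1.31394141e-04, -2.86202064e+00]), 'force': array([ 0.49007273,  0.60971138, -0.26832007]), 'moment': array([-0.00018768,  0.05750697,  0.03277851]), 'gripper_force': 0.0, 'width': 0.08760815071852503}
```

View pics/top0b.png

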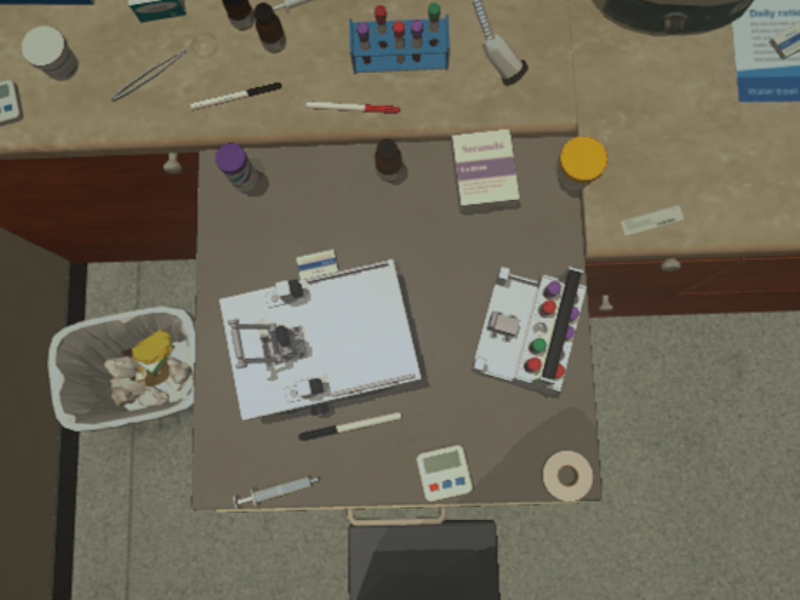

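View pics/side0b.png

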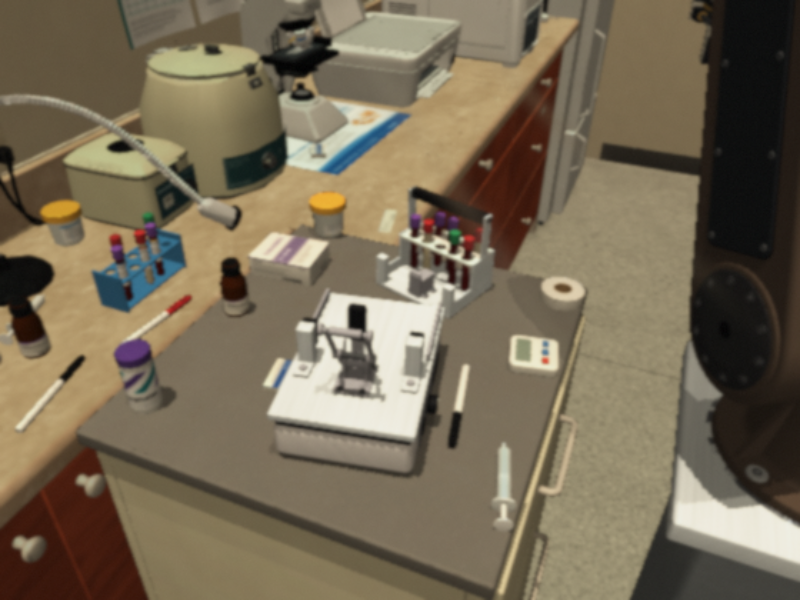

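```bash
sed -i 's/^def load.*/from scipy.spatial.transform import Rotation as Ro\ndef load(f):\n    d=np.load("pics\/"+f+".npy",allow_pickle=True).item(); d["rotation"]=Ro.from_euler("xyz",d["rotation"]).as_matrix(); return d/' h.py
python3 - <<'E'
from h import *
a=load('top0')['img'][175:300,150:416];b=load('side0')['img'][125:330,185:350]
cv2.imwrite('pics/c1.png',cv2.resize(a,None,fx=3,fy=3,interpolation=cv2.INTER_CUBIC)[:,:,::-1])
cv2.imwrite('pics/c2.png',cv2.resize(b,None,fx=2.9,fy=2.9,interpolation=cv2.INTER_CUBIC)[:,:,::-1])
d=load('top0')
print(d['rotation'].round(3))
for u,v in [(154,209),(275,184),(294,266),(169,291)]: print(atz(d,u,v,.07).round(3))
E
```

```text
[[-0.027 -0.985  0.171]
 [-0.999  0.032  0.027]
 [-0.032 -0.17  -0.985]]
[0.558 0.246 0.07 ]
[0.597 0.027 0.07 ]
[ 0.449 -0.002  0.07 ]
[0.411 0.218 0.07 ]
```

View pics/c1.png

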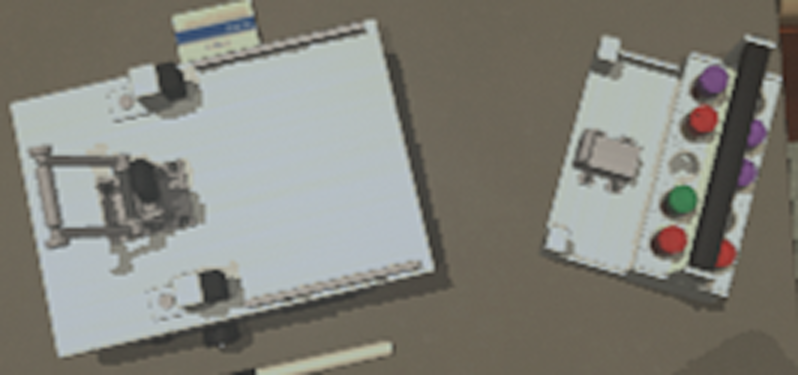

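View pics/c2.png

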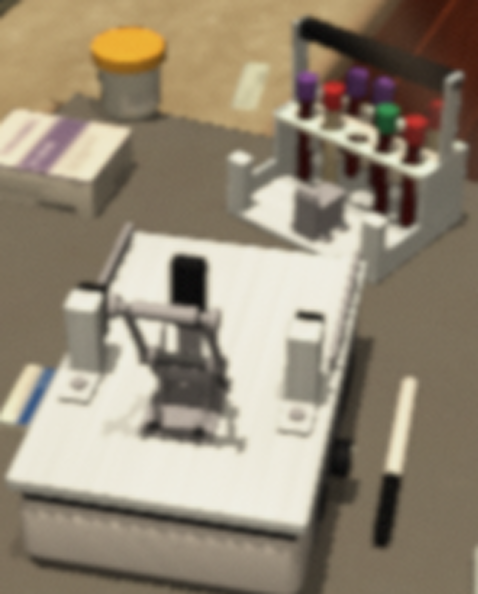

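```bash
cat > fit.py <<'E'
from h import *
from scipy.optimize import least_squares
t=load('top0');s=load('side0')
T=lambda x,y:((x+.5)/3-.5+150,(y+.5)/3-.5+175)
S=lambda x,y:((x+.5)/2.9-.5+185,(y+.5)/2.9-.5+125)
def W(p,P):
    c,n=np.cos(p[2]),np.sin(p[2]); P=np.array(P)/1000.
    return np.c_[p[0]+c*P[:,0]-n*P[:,1],p[1]+n*P[:,0]+c*P[:,1],P[:,2]]
def fit(name,tp,sp,p0):
    for use in('t','s','ts'):
        def r(p):
            o=[]
            if 't' in use:o.append(proj(t,W(p,[a for a,_ in tp]))-[T(*b) for _,b in tp])
            if 's' in use:o.append(proj(s,W(p,[a for a,_ in sp]))-[S(*b) for _,b in sp])
            return np.concatenate(o).ravel()
        R=least_squares(r,p0,loss='soft_l1'); print(name,use,R.x.round(4),r(R.x).reshape(-1,2).round(1).tolist())
fit('shaker',[((113,-78,70),(12,103)),((-113,-78,70),(375,20)),((-113,78,70),(433,271)),((113,78,70),(62,356)),
],[((113,-78,70),(10,480)),((113,78,70),(308,525)),((-113,78,70),(365,258)),((-113,-78,70),(130,234))],[.5,.12,1.75])
fit('rack',[((-18,-65,134),(748,36)),((-32,-65,134),(775,44)),((-18,65,134),(692,266)),((-32,65,134),(716,271)),((55,-68,50),(601,37)),((55,68,50),(552,228))],
[((-25,-65,134),(303,18)),((-25,65,134),(460,74)),((55,-61,50),(240,155)),((55,61,50),(374,220))],[.5,-.2,1.4])
E
python3 fit.py
```

```text
shaker t [0.5045 0.1221 1.7677] [[-0.7, -0.3], [0.7, -0.8], [1.2, 0.1], [-1.3, 0.9]]
shaker s [0.5038 0.1227 1.7767] [[-1.0, -0.2], [1.1, -0.0], [1.0, 0.7], [-1.3, -1.1]]
shaker ts [0.5041 0.1223 1.7714] [[-0.9, 0.1], [0.4, -0.7], [1.2, 0.1], [-1.2, 1.3], [-1.3, -0.7], [0.5, -0.1], [1.2, 0.7], [-1.0, -1.3]]
rack t [ 0.5126 -0.143   1.2682] [[0.2, 0.3], [-0.5, -0.2], [0.0, -0.5], [0.5, 0.2], [0.8, -1.5], [-1.8, 6.3]]
rack s [ 0.5099 -0.1455  1.2594] [[1.6, -1.0], [-0.9, -0.9], [-0.4, 1.3], [0.2, 0.5]]
rack ts [ 0.5118 -0.1434  1.2724] [[0.3, 0.7], [-0.4, 0.2], [0.5, 0.0], [1.0, 0.6], [0.8, -1.0], [-1.5, 6.9], [-0.0, -0.7], [-2.1, -0.9], [-1.6, 1.8], [-0.5, 0.8]]
```

jog_arm --deltas '[[[-0.4,0.35,0,0.4],[-1.1,0.95,0,1],[-1.8,1.55,0,1.7],[-2.5,2.15,0,2.4],[-3.2,2.75,0,3.1],[-3.9,3.35,0,3.8],[-4.6,3.95,0,4.5],[-5.3,4.55,0,5.2]]]' --grip 70

```text
t: 1.1
eef_pos: [0.4172, -0.2968, 0.2265]
ee_rot: [3.141, -0.0, 2.966]
force: [0.5, -0.9, -0.0]
width: 0.07
gripper_force: 0.0
```

```bash
cat >> h.py <<'E'
SH=np.array([.5041,.1224,1.7714])
def sh2w(x,y,z=0):  # shaker mm -> world m
    c,n=np.cos(SH[2]),np.sin(SH[2]); return np.array([SH[0]+(c*x-n*y)/1000,SH[1]+(n*x+c*y)/1000,z/1000])
def w2sh(P):
    c,n=np.cos(SH[2]),np.sin(SH[2]); d=(np.array(P[:2])-SH[:2])*1000; return np.array([c*d[0]+n*d[1],-n*d[0]+c*d[1],P[2]*1000])
def units(P,yang):
    # yang: wanted world angle of tool y
    s=arm.get_state(); R=Ro.from_euler('xyz',s['ee_rot']).as_matrix(); yaw=s['ee_rot'][2]
    d=R.T@(np.array(P)-s['eef_pos'])/.06
    dy=(yang+np.pi/2-yaw+np.pi/2)%np.pi-np.pi/2
    print('t',round(s['t'],2),'pos',s['eef_pos'].round(4),'sh',w2sh(s['eef_pos']).round(1),'rot',s['ee_rot'].round(3),'q',s['q'].round(2),'F',s['force'].round(1),'w',round(s['width']*1000,1),'gf',round(s['gripper_force'],1))
    print('units',d.round(2),'turn',round(-np.degrees(dy)/5,2))
E
python3 -c "
from h import *
units([.5046,-.1669,.107],1.270)"
```

```text
t 1.1 pos [ 0.4172 -0.2968  0.2265] sh [-393.5  168.7  226.5] rot [ 3.141 -0.     2.966] q [-0.23  0.09 -0.34 -0.   -1.14 -1.51] F [ 0.5 -0.9 -0. ] w 70.0 gf 0.0
units [-1.06  2.39  1.99] turn 1.43
```

jog_arm --deltas '[[[-0.3,0.7,0,0.4],[-0.6,1.4,0,0.8],[-0.9,2.0,0.2,1.2],[-1.06,2.39,0.5,1.43],[-1.06,2.39,0.9,1.43],[-1.06,2.39,1.3,1.43],[-1.06,2.39,1.3,1.43]]]'

```text
t: 1.98
eef_pos: [0.5026, -0.1681, 0.1468]
ee_rot: [-3.141, -0.004, 2.843]
force: [0.0, -0.2, 0.4]
width: 0.0698
gripper_force: 0.0
```

```bash
python3 -c "
from h import *
snap('wrist','w1')
b=load('w1');print(b['xyz'],b['rotation'].round(3))
print(proj(b,np.array([[.5046,-.1669,.134]])))
units([.5046,-.1669,.107],1.270)"
```

```text
[ 0.43176401 -0.14566462  0.30619262] [[ 0.294  0.919  0.261]
 [ 0.956 -0.283 -0.082]
 [-0.001  0.274 -0.962]]
[[286.33207234 257.32593686]]
t 2.02 pos [ 0.5036 -0.1684  0.1482] sh [-284.8   58.4  148.2] rot [-3.141e+00 -2.000e-03  2.843e+00] q [ 0.05  0.19 -0.41  0.   -0.97 -1.92] F [ 0.4 -0.   0.7] w 70.3 gf 0.0
units [-0.01  0.03  0.69] turn 0.02
```

View pics/w1.png

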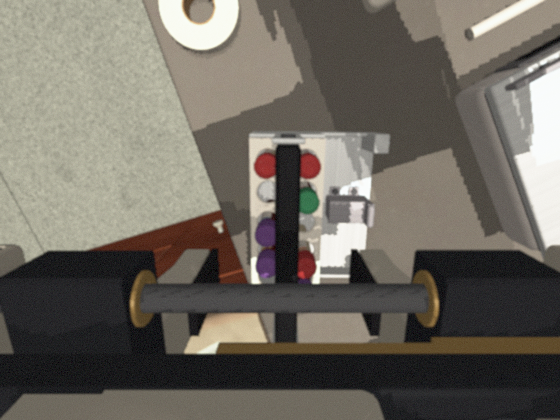

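jog_arm --deltas '[[[0,0.03,0.35,0],[0,0.03,0.69,0],[0,0.03,0.69,0]]]'

```text
t: 2.4
eef_pos: [0.5042, -0.1667, 0.1071]
ee_rot: [-3.141, -0.001, 2.843]
force: [0.1, -0.6, 1.0]
width: 0.0699
gripper_force: 0.0
```

jog_arm --deltas '[[[0,0,0,0],[0,0,0,0],[0,0,0,0],[0,0,0,0],[0,0,-0.1,0],[0,0,-0.5,0],[0,0,-1.2,0],[0,0,-1.7,0]]]' --grip 0 --squeeze 45

```text
t: 3.4
eef_pos: [0.505, -0.1667, 0.2114]
ee_rot: [3.141, 0.002, 2.843]
force: [1.4, 0.5, 0.5]
width: 0.0011
gripper_force: 0.0
```

```bash
python3 -c "
from h import *
units([*sh2w(-85,0)[:2],.107+.105],SH[2])"
```

```text
t 3.4 pos [ 0.505  -0.1667  0.2114] sh [-283.5   56.7  211.4] rot [3.141e+00 2.000e-03 2.843e+00] q [ 0.05  0.13 -0.33  0.   -1.11 -1.92] F [1.4 0.5 0.5] w 1.1 gf 0.0
units [ 0.75  3.36 -0.01] turn -5.72
```

```bash
python3 -c "
from h import *
snap('top','t2');snap('side','s2')
b=load('s2')['img'][60:270,220:430]; c=load('t2')['img'][150:310,260:470]
o=np.zeros((590,800,3),np.uint8); 
b=cv2.resize(b,(400,400));c=cv2.resize(c,(400,305)); o[:400,:400]=b;o[:305,400:]=c
cv2.imwrite('pics/c3.png',o[:405,:,::-1])
"
```

```text
(no output)
```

View pics/c3.png

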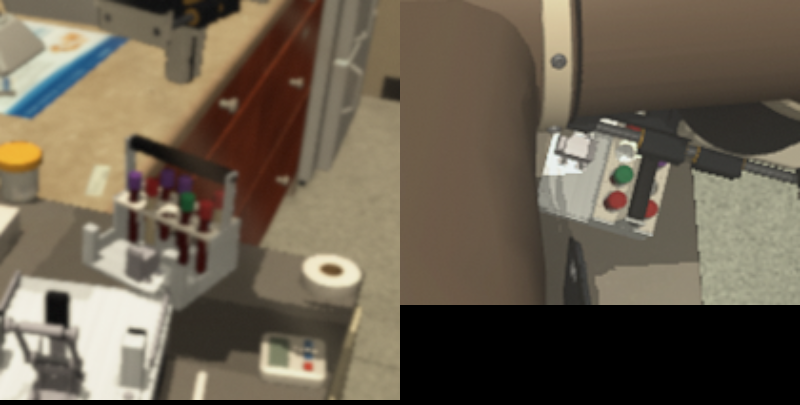

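jog_arm --deltas '[[[0,0,0,0],[0,0,0,0],[0,0,0,0],[0,0,0,0],[0,0,0.7,0],[0,0,1.4,0],[0,0,1.74,0],[0,0,1.74,0]]]' --grip 60

```text
t: 4.5
eef_pos: [0.5034, -0.1666, 0.1031]
ee_rot: [-3.14, -0.004, 2.843]
force: [0.1, -0.5, 0.3]
width: 0.0599
gripper_force: 0.0
```

jog_arm --deltas '[[[0,0,0,0],[0,0,0,0],[0,0,0,0],[0,0,0,0],[0,0,0,0],[0,0,0,0],[0,0,0,0],[0,0,0,0]]]' --grip 0 --squeeze 45

```text
t: 5.5
eef_pos: [0.5045, -0.1667, 0.1048]
ee_rot: [-3.141, -0.0, 2.843]
force: [-0.8, -2.7, 1.2]
width: 0.0138
gripper_force: 45.0
```

jog_arm --deltas '[[[0,0,-0.2,0],[0,0,-0.7,0],[0,0,-1.2,0],[0,0,-1.7,0],[0,0,-1.8,0],[0,0,-1.8,0]]]'

```text
t: 6.25
eef_pos: [0.5042, -0.1663, 0.2123]
ee_rot: [3.141, -0.0, 2.843]
force: [-0.3, 0.4, -4.4]
width: 0.0135
gripper_force: 45.0
```

```bash
python3 -c "
from h import *
units([*sh2w(-88,0)[:2],.105+.105],SH[2])"
```

```text
t 6.25 pos [ 0.5042 -0.1663  0.2123] sh [-282.9   57.4  212.3] rot [ 3.141 -0.     2.843] q [ 0.05  0.13 -0.32 -0.   -1.11 -1.92] F [-0.3  0.4 -4.4] w 13.5 gf 45.0
units [0.72 3.31 0.04] turn -5.72
```

jog_arm --deltas '[[[0.05,0.2,0,-0.5],[0.15,0.7,0,-1.4],[0.3,1.3,0,-2.4],[0.45,2.0,0,-3.5],[0.58,2.65,0,-4.6],[0.67,3.1,0,-5.4],[0.72,3.31,0,-5.72],[0.72,3.31,0,-5.72]]]'

```text
t: 7.25
eef_pos: [0.5213, 0.0367, 0.2119]
ee_rot: [-3.141, -0.002, -2.94]
force: [0.2, 0.7, -4.1]
width: 0.0135
gripper_force: 45.0
```

jog_arm --deltas '[[[0,0,0,0],[0,0,0,0]]]'

```text
t: 7.5
eef_pos: [0.5216, 0.0352, 0.2126]
ee_rot: [-3.142, -0.0, -2.942]
force: [0.1, 0.6, -4.7]
width: 0.0133
gripper_force: 45.0
```

```bash
python3 -c "
from h import *
units([*sh2w(-88,0)[:2],.105+.105],SH[2])
snap('wrist','w3');snap('top','t3');snap('side','s3')
b=load('s3')['img'][75:285,170:380]; c=load('w3')['img'][0:315]
o=np.zeros((600,800,3),np.uint8); 
o[:400,:400]=cv2.resize(b,(400,400),interpolation=2);o[:400,400:]=cv2.resize(load('t3')['img'][140:340,130:330],(400,400),interpolation=2)
cv2.imwrite('pics/c4.png',o[:400,:,::-1])
"
```

```text
t 7.5 pos [0.5216 0.0352 0.2126] sh [-8.890e+01  2.000e-01  2.126e+02] rot [-3.142 -0.    -2.942] q [ 0.44  0.12 -0.34  0.   -1.11 -1.81] F [ 0.1  0.6 -4.7] w 13.3 gf 45.0
units [-0.    0.02  0.04] turn -0.02
```

View pics/c4.png

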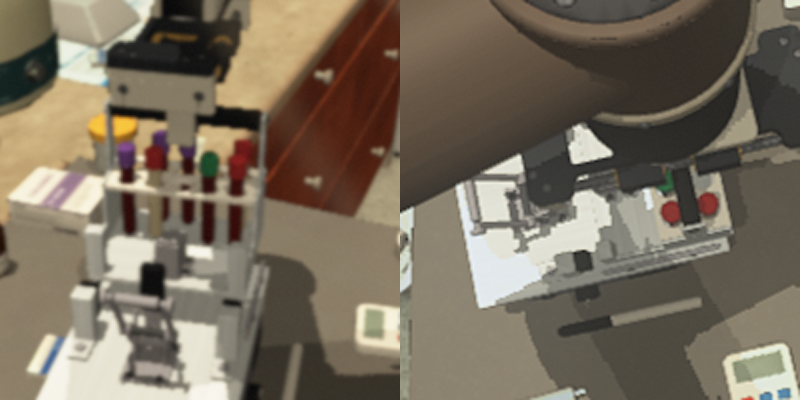

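View pics/w3.png

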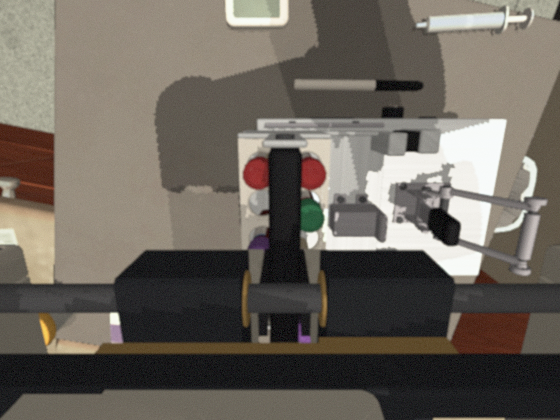

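```bash
python3 -c "
from h import *
b=load('w3')
for n,P in dict(c1=(113,78,70),c2=(-113,78,70),c3=(113,-78,70),g1=(-1,70.5,82),g2=(-105,70.5,82),post=(32,60,120),bump=(5,60.5,118),bumpc=(5,52.5,118)).items(): print(n,proj(b,sh2w(*P)[None]).round(1))
# rack
s=[-88.9,0.2]; z0=212.6-104.8
for n,P in dict(hend=(-25,65,134),hends=(-18,65,134),hend2=(-32,65,134),hback=(-18,40,134),bl=(55,68,50),blr=(55,53,50),wall=(20,68,24),rearcorner=(-55,68,24)).items(): print('r',n,proj(b,sh2w(s[0]+25+P[0],s[1]+P[1],P[2]+z0)[None]).round(1))
a=cv2.resize(b['img'][105:255,225:560],None,fx=2.38,fy=2.38,interpolation=2)
cv2.imwrite('pics/c5.png',a[:,:,::-1])
"
```

```text
c1 [[507.8 116.5]]
c2 [[256.8 116.8]]
c3 [[478.8 273.8]]
g1 [[384.5 125.5]]
g2 [[265.1 125.6]]
post [[441.2 140.4]]
bump [[405.1 139.6]]
bumpc [[404.1 150.1]]
r hend [[283.  145.8]]
r hends [[300.6 145.7]]
r hend2 [[265.4 145.8]]
r hback [[299.8 206.5]]
r bl [[407.2 131. ]]
r blr [[404.8 154.4]]
r wall [[345.6 129.9]]
r rearcorner [[242.1 130. ]]
```

View pics/c5.png

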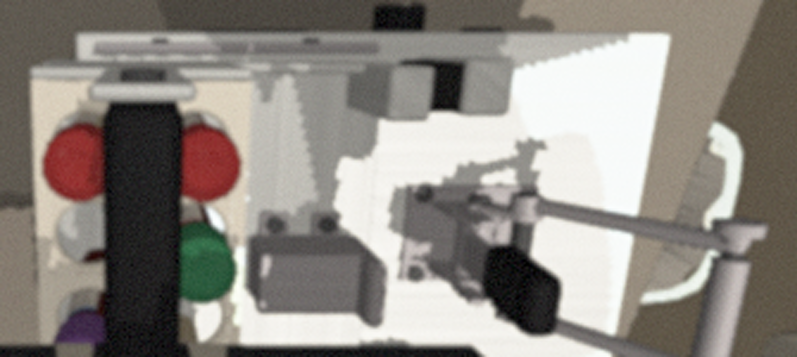

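```bash
cat >> h.py <<'E'
SH[:2]=sh2w(0,-1.3)[:2]
E
python3 -c "
from h import *
units([*sh2w(-81,0)[:2],.1748],SH[2])
"
```

```text
t 7.65 pos [0.5217 0.0354 0.2128] sh [-88.8   1.4 212.8] rot [ 3.142  0.    -2.942] q [ 0.44  0.12 -0.34 -0.   -1.11 -1.81] F [ 0.6  0.6 -4.6] w 13.5 gf 45.0
units [-0.02  0.13  0.63] turn -0.01
```

jog_arm --deltas '[[[-0.02,0.13,0.05,0],[-0.02,0.13,0.2,0],[-0.02,0.13,0.35,0],[-0.02,0.13,0.45,0],[-0.02,0.13,0.52,0],[-0.02,0.13,0.58,0],[-0.02,0.13,0.61,0],[-0.02,0.13,0.62,0]]]'

```text
t: 8.65
eef_pos: [0.5215, 0.0438, 0.1756]
ee_rot: [-3.142, 0.0, -2.941]
force: [0.4, -0.2, -4.3]
width: 0.0135
gripper_force: 45.0
```

jog_arm --deltas '[[[0,0,0,0],[0,0,0,0]]]'

```text
t: 8.9
eef_pos: [0.5215, 0.0438, 0.1757]
ee_rot: [3.142, 0.0, -2.941]
force: [0.6, 0.1, -4.4]
width: 0.0136
gripper_force: 45.0
```

```bash
python3 -c "
from h import *
units([*sh2w(-76,0)[:2],.1748],SH[2])
"
```

```text
t 8.9 pos [0.5215 0.0438 0.1757] sh [-8.050e+01 -1.000e-01  1.757e+02] rot [ 3.142  0.    -2.941] q [ 0.46  0.15 -0.39  0.   -1.03 -1.83] F [ 0.6  0.1 -4.4] w 13.6 gf 45.0
units [0.   0.07 0.02] turn -0.0
```

jog_arm --deltas '[[[0,0,0.02,0],[0,0,0.03,0],[0,0,0.03,0],[0,0.03,0.03,0],[0,0.06,0.03,0],[0,0.08,0.03,0],[0,0.08,0.03,0]]]'

```text
t: 9.78
eef_pos: [0.5215, 0.0482, 0.1749]
ee_rot: [-3.141, 0.002, -2.941]
force: [1.8, -5.3, 5.5]
width: 0.0136
gripper_force: 45.0
```

jog_arm --deltas '[[[0,0,0,0],[0,0,0,0],[0,0,0,0],[0,0,0,0],[0,0,0,0],[0,0,-0.4,0],[0,0,-1.1,0],[0,0,-1.7,0]]]' --grip 60

```text
t: 10.78
eef_pos: [0.5205, 0.0485, 0.2772]
ee_rot: [-3.141, 0.0, -2.941]
force: [0.8, 0.3, -0.1]
width: 0.0601
gripper_force: 0.0
```

```bash
python3 -c "
from h import *
snap('top','t4');snap('side','s4');snap('wrist','w4')
units([*sh2w(40,0)[:2],.2749],SH[2]+np.pi/2)
o=np.zeros((600,800,3),np.uint8)
o[:,:400]=cv2.resize(load('s4')['img'][100:295,190:320],(400,600),interpolation=2)
o[:300,400:]=cv2.resize(load('w4')['img'][60:270,280:560],(400,300),interpolation=2)
o[300:,400:]=cv2.resize(load('t4')['img'][160:310,130:330],(400,300),interpolation=2)
cv2.imwrite('pics/c6.png',o[:,:,::-1])
"
```

```text
t 10.93 pos [0.5214 0.0489 0.2778] sh [-75.5  -1.  277.8] rot [ 3.141  0.004 -2.941] q [ 0.47  0.07 -0.24  0.   -1.25 -1.84] F [-0.7 -1.3 -0.8] w 59.9 gf 0.0
units [0.02 1.92 0.05] turn 18.0
```

View pics/c6.png

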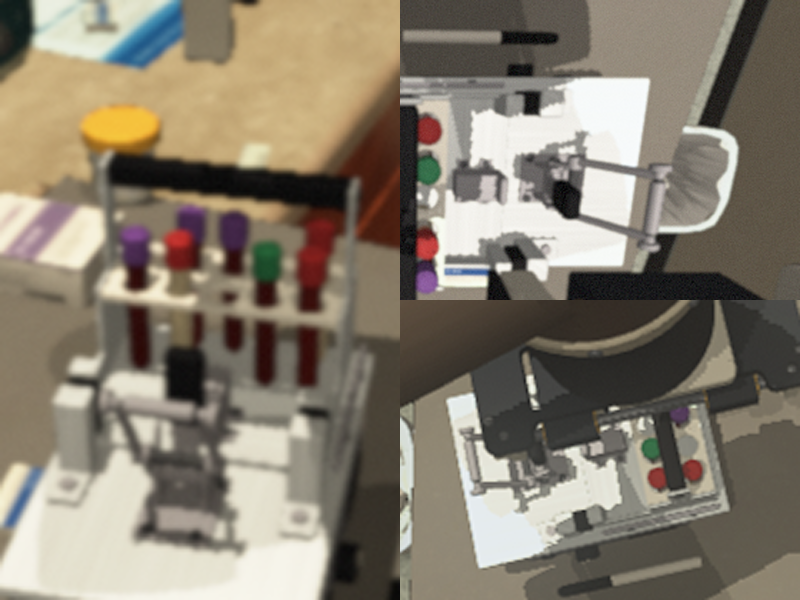

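```bash
python3 -c "
from h import *
from scipy.optimize import least_squares
obs=[('t4',165.5,240.2),('s4',242.5,231.5),('w4',458.2,204.9)]
def tri(obs):
    r=lambda P:np.concatenate([proj(load(f),P[None])[0]-(u,v) for f,u,v in obs])
    R=least_squares(r,[.49,.2,.16]);print(w2sh(R.x).round(1),R.fun.round(1))
tri(obs);tri(obs[:2]);tri(obs[1:]);tri([obs[0],obs[2]])
g=[('s4',190+185/3.077,100+348/3.077),('w4',280+168/1.4286,60+197/1.4286)]
tri(g)
for a in np.arange(1.3,2.21,.1):
    p=np.array([38,92])+18*np.array([np.cos(a-.67),np.sin(a-.67)]);b=a+2.707-3.35
    q=p+64*np.array([np.cos(b),np.sin(b)]); G=np.array([38,92])+70*np.array([np.cos(a),np.sin(a)])
    print(a.round(1),'pin',p.round(1),'bar',q.round(1),'gripend',G.round(1),*[proj(load(f),sh2w(q[0],0,q[1])[None])[0].round(1) for f in('t4','s4','w4')])
"
```

```text
[ 78.8   0.5 164.9] [ 0.6 -0.2 -0.8 -0.1  0.3 -0.5]
[ 79.6   1.4 165.5] [ 0.1  0.4 -0.3 -0.1]
[ 78.6   0.5 164.9] [-0.8 -0.3 -0.  -0.5]
[ 80.3  -0.5 162.2] [ 0.  -0.4  0.1 -0.2]
[ 26.9   3.5 158.7] [2.3 0.7 0.1 1.5]
1.3 pin [ 52.5 102.6] bar [103.2 141.7] gripend [ 56.7 159.4] [155.  244.8] [237.4 255.3] [471.2 198.6]
1.4 pin [ 51.4 104. ] bar [ 97.9 148. ] gripend [ 49.9 161. ] [157.1 243.6] [238.2 249.4] [469.3 200.2]
1.5 pin [ 50.1 105.3] bar [ 92.  153.7] gripend [ 43.  161.8] [159.7 242.4] [239.2 243.5] [466.4 201.7]
1.6 pin [ 48.8 106.4] bar [ 85.6 158.7] gripend [ 36. 162.] [162.8 241.1] [240.2 237.8] [462.3 203.2]
1.7 pin [ 47.3 107.4] bar [ 78.7 163.2] gripend [ 29.  161.4] [166.4 239.8] [241.4 232.3] [457.2 204.4]
1.8 pin [ 45.7 108.3] bar [ 71.4 166.9] gripend [ 22.1 160.2] [170.3 238.4] [242.6 227. ] [451.1 205.5]
1.9 pin [ 44. 109.] bar [ 63.8 169.8] gripend [ 15.4 158.2] [174.5 237.1] [243.9 222.1] [444.  206.4]
2.0 pin [ 42.3 109.5] bar [ 55.9 172. ] gripend [  8.9 155.7] [179.1 235.8] [245.2 217.6] [436.  207.1]
2.1 pin [ 40.5 109.8] bar [ 47.8 173.4] gripend [  2.7 152.4] [183.9 234.5] [246.6 213.6] [427.4 207.5]
2.2 pin [ 38.7 110. ] bar [ 39.6 174. ] gripend [ -3.2 148.6] [189.  233.3] [247.9 210. ] [418.1 207.7]
```

jog_arm --deltas '[[[0,0.3,0,-2],[0,0.7,0,-4],[0.01,1.1,0,-6],[0.01,1.5,0,-8],[0.02,1.9,0,-10],[0.02,2.2,0,-12],[0.02,2.45,0,-14],[0.02,2.57,0,-16]]]' --grip 74

```text
t: 11.92
eef_pos: [0.4879, 0.1999, 0.2745]
ee_rot: [3.14, -0.001, -1.538]
force: [0.7, 0.5, -0.0]
width: 0.0742
gripper_force: 0.0
```

```bash
python3 -c "
from h import *
units([*sh2w(78.8,.3)[:2],.152],SH[2]+np.pi/2)"
```

```text
t 11.93 pos [0.4879 0.1999 0.2745] sh [ 79.2   1.7 274.5] rot [ 3.140e+00 -1.000e-03 -1.538e+00] q [ 0.76  0.09 -0.23 -0.   -1.25 -0.73] F [ 0.7  0.5 -0. ] w 74.2 gf 0.0
units [ 0.   -0.03  2.04] turn -1.93
```

jog_arm --deltas '[[[0,-0.02,0.3,-1],[0,-0.02,0.9,-1.93],[0,-0.02,1.5,-1.93],[0,-0.02,1.85,-1.93],[0,-0.02,2.03,-1.93],[0,-0.02,2.03,-1.93]]]'

```text
t: 12.68
eef_pos: [0.4894, 0.1991, 0.1532]
ee_rot: [3.14, -0.001, -1.377]
force: [-0.3, -0.0, 1.0]
width: 0.074
gripper_force: 0.0
```

jog_arm --deltas '[[[0,0,0,0],[0,0,0,0],[0,0,0,0],[0,0,0,0],[0,0,0,0]]]' --grip 40 --squeeze 12

```text
t: 13.3
eef_pos: [0.49, 0.1998, 0.1545]
ee_rot: [-3.141, 0.001, -1.376]
force: [-2.2, 2.1, 5.4]
width: 0.054
gripper_force: 12.0
```

```bash
python3 -c "
from h import *
units([*sh2w(78.8,.3)[:2],.152],SH[2]+np.pi/2)"
```

```text
t 13.3 pos [0.49   0.1998 0.1545] sh [ 78.7  -0.3 154.5] rot [-3.141e+00  1.000e-03 -1.376e+00] q [ 0.76  0.18 -0.41 -0.   -0.98 -0.56] F [-2.2  2.1  5.4] w 54.0 gf 12.0
units [-0.    0.01  0.04] turn -0.07
```

jog_arm --deltas '[[[0.12,0,-0.06,0],[0.24,0,-0.1,0],[0.38,0,-0.13,0],[0.52,0,-0.14,0],[0.64,0,-0.13,0],[0.76,0,-0.11,0],[0.87,0,-0.08,0],[0.97,0,-0.04,0]]]'

```text
t: 14.3
eef_pos: [0.5015, 0.1418, 0.1564]
ee_rot: [-3.141, -0.0, -1.377]
force: [1.0, -2.1, 3.1]
width: 0.0538
gripper_force: 12.0
```

```bash
python3 -c "
from h import *
units([*sh2w(-13,.3)[:2],.1288-.0095],SH[2]+np.pi/2)"
```

```text
t 14.3 pos [0.5015 0.1418 0.1564] sh [ 19.5  -0.  156.4] rot [-3.141 -0.    -1.377] q [ 0.65  0.17 -0.42  0.   -0.98 -0.46] F [ 1.  -2.1  3.1] w 53.8 gf 12.0
units [0.54 0.   0.62] turn -0.07
```

jog_arm --deltas '[[[0.09,0,0.05,0],[0.18,0,0.11,0],[0.26,0,0.18,0],[0.34,0,0.25,0],[0.41,0,0.33,0],[0.47,0,0.42,0],[0.52,0,0.51,0],[0.56,0,0.61,0]]]'

```text
t: 15.3
eef_pos: [0.5078, 0.1097, 0.1194]
ee_rot: [-3.141, 0.001, -1.376]
force: [3.7, 2.9, -1.5]
width: 0.0535
gripper_force: 12.0
```

```bash
python3 -c "
from h import *
units([*sh2w(-13,.3)[:2],.1288-.0095],SH[2]+np.pi/2)
snap('side','s5')"
```

```text
t 15.3 pos [0.5078 0.1097 0.1194] sh [-13.2   0.2 119.4] rot [-3.141e+00  1.000e-03 -1.376e+00] q [ 0.59  0.2  -0.47 -0.   -0.89 -0.4 ] F [ 3.7  2.9 -1.5] w 53.5 gf 12.0
units [-0.  0.  0.] turn -0.07
```

jog_arm --deltas '[[[0,0,0,0],[0,0,0,0],[0,0,0,0],[0,0,-0.2,0],[0,0,-0.8,0],[0,0,-1.5,0],[0,0,-2.2,0],[0,0,-2.2,0]]]' --grip 62

```text
t: 16.35
eef_pos: [0.5092, 0.11, 0.2564]
ee_rot: [-3.134, 0.002, -1.376]
force: [0.5, -0.3, -0.7]
width: 0.0622
gripper_force: 0.0
```

```bash
python3 -c "
from h import *
units([*sh2w(-13,.3)[:2],.2494],SH[2]+np.pi/2)
snap('side','s6');snap('top','t6');snap('wrist','w6')
def pred(a,f,phi,rx=-50):
    p=np.array([38,92])+18*np.array([np.cos(a-.67),np.sin(a-.67)])
    q=p+64*np.array([np.cos(phi),np.sin(phi)])
    return q,[proj(load(f),sh2w(q[0],y,q[1])[None])[0].round(0).tolist() for y in(-27,0,27)]
for f in('s6','w6','t6'): print(f,pred(1.7,f,3.12), pred(1.7,f,2.81)[1], [proj(load(f),sh2w(*P)[None])[0].round(0).tolist() for P in((29,0,161),(-3,-10,117),(-3,10,117))])
"
```

```text
t 16.35 pos [0.5092 0.11   0.2564] sh [-13.2  -1.2 256.4] rot [-3.134e+00  2.000e-03 -1.376e+00] q [ 0.59  0.08 -0.28  0.   -1.2  -0.4 ] F [ 0.5 -0.3 -0.7] w 62.2 gf 0.0
units [-0.    0.03  0.12] turn -0.07
s6 (array([-16.7183416 , 108.81320425]), [[241.0, 221.0], [257.0, 223.0], [273.0, 225.0]]) [[240.0, 213.0], [256.0, 215.0], [273.0, 217.0]] [[250.0, 213.0], [249.0, 223.0], [261.0, 225.0]]
w6 (array([-16.7183416 , 108.81320425]), [[256.0, 197.0], [284.0, 197.0], [311.0, 197.0]]) [[254.0, 205.0], [284.0, 205.0], [313.0, 205.0]] [[284.0, 263.0], [273.0, 213.0], [294.0, 213.0]]
t6 (array([-16.7183416 , 108.81320425]), [[226.0, 216.0], [229.0, 231.0], [233.0, 246.0]]) [[222.0, 214.0], [226.0, 230.0], [229.0, 245.0]] [[197.0, 233.0], [219.0, 226.0], [222.0, 238.0]]
```

```bash
python3 -c "
from h import *
np.set_printoptions(linewidth=250)
g=cv2.cvtColor(load('w6')['img'],cv2.COLOR_RGB2GRAY)
print('cols',list(range(246,324,3)))
for r in range(176,272,3): print(r,g[r,246:324:3])
"
```

```text
cols [246, 249, 252, 255, 258, 261, 264, 267, 270, 273, 276, 279, 282, 285, 288, 291, 294, 297, 300, 303, 306, 309, 312, 315, 318, 321]
176 [149 144 144 143 144 143 129  72  71 110 114 108 122 154 117 108  62  74 132 141 146 142 146 148 144 142]
179 [151 147 149 146 144 145 131  64  61 111 112 109 115 141 131 106  65  76 229 188 145 150 148 146 148 146]
182 [150 152 149 151 150 147 148 113 115 108 115 112 111 119 135 112 122 127 140 141 150 148 145 149 147 149]
185 [146 142 146 147 150 148 147 146 140 109 113 110 115 119 124 112 144 149 147 145 143 147 142 156 146 147]
188 [146 146 146 147 148 149 147 137 142 109 111 106 109 107 113 118 143 143 162 147 148 146 145 240 243 227]
191 [245 215 140 132 109 141 143 110 105 102 105 107 109 106 106 107 103 114 223 228 145 104 177 243 243 243]
194 [245 240 181 147 100 104 116  91  95 100 101 106  97  99  97  97  99 101 154 162 102 107 224 249 244 246]
197 [244 244 246 218 115 113  90  96 112 119 117 116 118 115 116 114 116 117  94  90 112 111 215 250 250 248]
200 [246 246 245 222 101 100 100 108  97  94 136 113 124 142 127 116 152 152 159 169
[... 1855 characters left out ...]
 98 135 126 189 195 242 241 241 241 240]
254 [245 241 242 238 243 193 176 134 112  95  15   8  19  20  14  15  77 108 133 169 161 242 241 244 241 241]
257 [244 241 242 242 243 171 173 173 117  53  27  18  13  20  16  23  32  98 179 180 155 240 242 243 240 242]
260 [246 241 241 240 244 193 186 194 121  43   6  22  10  21  34  25  48 121 188 187 182 241 241 241 241 244]
263 [244 240 241 242 243 237 229 220 220 106  37  36  28  39  39  35  86 230 215 227 236 242 241 242 241 241]
266 [244 241 241 238 245 242 242 241 245 113  41  43  38  41  42  29  90 242 242 244 244 242 242 242 241 241]
269 [243 242 242 240 244 240 242 241 242 207  45  43  39  38  42  45 185 242 243 241 244 244 243 242 242 243]
```

jog_arm --deltas '[[[-0.15,0.02,0,0],[-0.33,0.02,0,0],[-0.33,0.02,0,0],[-0.33,0.02,0,0],[-0.33,0.02,0,0],[-0.33,0.02,0.3,0],[-0.33,0.02,0.9,0],[-0.33,0.02,1.3,0]]]' --grip 0 --squeeze 20

```text
t: 17.5
eef_pos: [0.5021, 0.1281, 0.1724]
ee_rot: [3.141, -0.0, -1.377]
force: [0.3, -0.4, -0.6]
width: 0.0001
gripper_force: 0.0
```

```bash
python3 -c "
from h import *
units([*sh2w(10,.0)[:2],.138],SH[2]+np.pi/2)"
```

```text
t 17.5 pos [0.5021 0.1281 0.1724] sh [  6.    2.2 172.4] rot [ 3.141 -0.    -1.377] q [ 0.63  0.15 -0.41 -0.   -1.02 -0.43] F [ 0.3 -0.4 -0.6] w 0.1 gf 0.0
units [-0.07 -0.04  0.57] turn -0.08
```

jog_arm --deltas '[[[0,-0.04,0.25,-0.08],[0,-0.04,0.48,-0.08],[-0.1,-0.04,0.48,-0.08],[-0.2,-0.04,0.48,-0.08],[-0.28,-0.04,0.48,-0.08],[-0.36,-0.04,0.47,-0.08],[-0.44,-0.04,0.47,-0.08],[-0.52,-0.04,0.48,-0.08]]]'

```text
t: 18.5
eef_pos: [0.4989, 0.16, 0.1451]
ee_rot: [-3.141, 0.0, -1.369]
force: [0.7, -2.0, -0.0]
width: 0.0006
gripper_force: 1.0
```

```bash
python3 -c "
from h import *
units([*sh2w(47.2,.0)[:2],.1408],SH[2]+np.pi/2)"
```

```text
t 18.5 pos [0.4989 0.16   0.1451] sh [ 37.9  -1.1 145.1] rot [-3.141  0.    -1.369] q [ 0.69  0.18 -0.43  0.   -0.96 -0.48] F [ 0.7 -2.  -0. ] w 0.6 gf 1.0
units [-0.16  0.02  0.07] turn 0.01
```

jog_arm --deltas '[[[-0.08,0.02,0.03,0],[-0.16,0.02,0.07,0],[-0.24,0.02,0.11,0],[-0.31,0.02,0.15,0],[-0.38,0.02,0.2,0],[-0.45,0.02,0.26,0],[-0.5,0.02,0.32,0],[-0.56,0.02,0.39,0]]]'

```text
t: 19.5
eef_pos: [0.4916, 0.1932, 0.1221]
ee_rot: [-3.14, 0.001, -1.369]
force: [1.6, -1.0, 4.4]
width: 0.0003
gripper_force: 1.9
```

```bash
python3 -c "
from h import *
units([*sh2w(76.6,.0)[:2],.1127],SH[2]+np.pi/2)
units([*sh2w(80,.0)[:2],.100],SH[2]+np.pi/2)"
```

```text
t 19.5 pos [0.4916 0.1932 0.1221] sh [ 71.8  -0.5 122.1] rot [-3.140e+00  1.000e-03 -1.369e+00] q [ 0.75  0.21 -0.45  0.   -0.9  -0.54] F [ 1.6 -1.   4.4] w 0.3 gf 1.9
units [-0.08  0.01  0.16] turn 0.01
t 19.5 pos [0.4916 0.1932 0.1221] sh [ 71.8  -0.5 122.1] rot [-3.140e+00  1.000e-03 -1.369e+00] q [ 0.75  0.21 -0.45  0.   -0.9  -0.54] F [ 1.6 -1.   4.4] w 0.3 gf 1.9
units [-0.14  0.01  0.37] turn 0.01
```

jog_arm --deltas '[[[-0.05,0.01,0.08,0],[-0.08,0.01,0.16,0],[-0.11,0.01,0.24,0],[-0.13,0.01,0.31,0],[-0.14,0.01,0.37,0],[-0.14,0.01,0.4,0],[-0.14,0.01,0.41,0],[-0.14,0.01,0.41,0]]]'

```text
t: 20.5
eef_pos: [0.4886, 0.2004, 0.0985]
ee_rot: [-3.141, -0.0, -1.369]
force: [-6.8, -1.0, 17.0]
width: 0.0005
gripper_force: 8.4
```

jog_arm --deltas '[[[0,0,-0.2,0],[0,0,-0.8,0],[0,0,-1.5,0],[0,0,-2.2,0],[0,0,-2.8,0],[-0.6,0,-2.8,0],[-1.2,0,-2.8,0],[-1.2,0,-2.8,0]]]'

```text
t: 21.5
eef_pos: [0.4739, 0.2727, 0.265]
ee_rot: [-3.142, 0.0, -1.368]
force: [-0.5, -0.6, -0.6]
width: 0.0005
gripper_force: 0.0
```

```bash
python3 -c "
from h import *
units([*sh2w(76.6,.0)[:2],.1127],SH[2]+np.pi/2)
np.set_printoptions(linewidth=250)
snap('wrist','w7');snap('side','s7')
def P(f,*p): return proj(load(f),sh2w(*p)[None])[0].round(0).astype(int).tolist()
for f in('w7','s7'): print(f,'gripnear',P(f,66,0,97),'gripend',P(f,108,0,97),'bar',P(f,-6.5,-27,108),P(f,-6.5,27,108),'lip',P(f,1,0,117),'bump',P(f,5,60,118),'piv',P(f,38,0,92),'corner',P(f,113,0,70))
u,v=P('w7',66,0,97)
g=cv2.cvtColor(load('w7')['img'],cv2.COLOR_RGB2GRAY)
cu=P('w7',38,0,92)[0];r0=P('w7',-30,0,108)[1];r1=P('w7',125,0,90)[1];print(cu,r0,r1)
print([*range(cu-36,cu+37,3)])
for r in range(min(r0,r1),max(r0,r1),4): 
  if 0<=r<420: print(r,g[r,cu-36:cu+37:3])
"
```

```text
t 21.5 pos [0.4739 0.2727 0.265 ] sh [153.3   0.9 265. ] rot [-3.142  0.    -1.368] q [ 0.88  0.12 -0.21 -0.   -1.23 -0.68] F [-0.5 -0.6 -0.6] w 0.5 gf 0.0
units [ 1.28 -0.01  2.54] turn 0.03
w7 gripnear [283, 107] gripend [283, 151] bar [253, 19] [314, 19] lip [284, 25] bump [354, 31] piv [283, 76] corner [283, 153]
s7 gripnear [245, 262] gripend [238, 281] bar [239, 225] [272, 229] lip [254, 226] bump [291, 231] piv [249, 253] corner [237, 297]
283 -12 167
[247, 250, 253, 256, 259, 262, 265, 268, 271, 274, 277, 280, 283, 286, 289, 292, 295, 298, 301, 304, 307, 310, 313, 316, 319]
0 [249 249 250 249 250 242 149 142 206 223 225 226 225 226 227 211 110 147 238 249 249 249 249 249 250]
4 [249 249 249 249 249 241 130 103 207 226 224 224 227 223 228 210  94 109 242 249 249 250 250 249 249]
8 [250 249 247 249 249 242 216 183 208 226 225 226 228 225 229 214 172 202 232 251 249 248 248 250 250]
12 [250 250 210 178 248 252 234 204 189 197 194 197 202 202 202 186 194 216 229 251 250 213 191 249 250]
16 [250 249 226 201 212 162 186 219 219 219 218 218 221 219 215 215 217 216 207 139 210 193 22
[... 3162 characters left out ...]
150 146]
140 [147 141 147 151 146 146 148 150 149  63  21  30  25   9  11  84 201 197 199 198 197 157 146 154 147]
144 [145 141 149 150 145 147 148 149 150  64  17  17  26  29  30  87 196 199 202 200 197 148 152 151 149]
148 [147 144 143 150 147 145 147 149 147 116  43  35  31  25  40 153 202 197 200 206 197 153 151 151 152]
152 [101 103 103 107  99 104 105 106 107 108 106 108 107 108 111 116 134 136 136 134 133 104 109 110 110]
156 [71 68 74 72 75 74 75 74 84 82 72 88 73 75 74 69 69 72 75 67 66 72 72 69 67]
160 [73 74 68 74 71 73 79 74 75 80 70 77 73 76 70 73 73 74 71 75 75 70 69 72 70]
164 [ 72  74  72  74  68  81  95 110  99 108 108  87 109  89  67  76  77  75  75  69  72  76 105  91  73]
```

```bash
python3 -c "
from station import arm
print(arm.job_done())"
```

```text
the job is handed in; nothing more can be done
None
```

The carrier is in the bay against the bumpers, the loop is hooked over the strike lip and the lever lies shut on its own; I handed the job in at about 22 s, after one missed first grasp of the handle. The last wrist image shows the lever and crossbar at their shut and seated positions, but `job_done()` gave no pass or fail result.

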